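# Preset the stop of the cut-off jig

## Task

On the cut-off jig, slide the blue stop block along its track until its pointer stands on the red mark (not the white one). Then screw the brass thumb nut on the block clockwise until it bottoms out, back it off a quarter turn so that the block can still be nudged, and finish while holding the nut there between the fingers: do not let go. The block must stay on the red mark, and the tape measure, wax tin and wooden offcut beside the jig are to be left alone.

Things in the scene. Friction and masses are not known exactly. Their poses are not given: they have to be found in the camera images.
- stop_track: The fixed jig: a plywood base 124 x 350 x 12 mm with an aluminium track and a low wooden fence (top at z = 44 mm) on its far (+x) side. Origin under the centre of the base, at bench height; own y axis runs along the track, x across it towards the fence, z up. The jig is turned on the bench by up to about 0.3 rad.
- red_mark: The red T-shaped marker, 24 x 16 x 3 mm, lying on the near ledge of the jig base: the place for the pointer. Origin at the middle of its underside; axes parallel to the jig's. It lies 35 to 115 mm along the track from the pointer's start, on either side.
- white_mark: A marker of the same shape in white on the other side of the start: the wrong one.
- stop_block (a joint): Position of the blue stop block (58 x 56 x 22 mm, top face at z = 50 mm) along the track in m: 0 at the middle, growing towards the jig's +y, range -0.115 to 0.115. It cannot be lifted or turned, drags with about 3 N and stays where it is left; a grip on the thumb nut moves it.
- block_pointer (a point): Tip of the block's yellow pointer, on the near side, just above the marks; it stands level along the track with the nut's axis (46 mm from that axis, towards the jig's -x).
- thumb_nut: The brass thumb nut on the block's upright stud. Its origin is the foot of the nut on its axis; it rises and sinks with the thread but does not turn. A plain boss (24 mm diameter, 14 mm high) carries the knurled head (40 mm diameter, 22 mm high); the stud stands up to 12 mm out of the top.
- nut_grip (a point): Centre of the knurled head, on the nut's axis: the place to grip it from above, at any yaw. 25 mm above the foot of the nut; z about 76 mm when bottomed, nothing else within the fingers' sweep above z = 57 mm. Its x axis points along the black index line on top of the head.
- nut_turn (a joint): How far the nut is unscrewed, in rad: 0 = bottomed out on the block (a hard stop), growing counter-clockwise as seen from above; clockwise screws it down. Right-hand thread, 6 mm rise per turn. It starts between 2.0 and 2.9 rad, its upper stop is at 4.4 rad; a quarter turn is 1.57 rad. Friction about 0.06 N m; it stays where it is left.
- tape_measure: Loose yellow pocket tape, 37 x 92 x 64 mm, near side of the jig; leave alone. Origin under its centre.
- wax_tin: Loose round red tin, 69 mm diameter, 36 mm high, past the left end of the jig; leave alone. Origin under its centre.
- offcut: Loose dark wooden block, 90 x 55 x 32 mm, near side of the jig; leave alone. Origin under its centre.

How it is judged:
By the outcome, as a careful person would: the job done as asked, in the order asked, and still so for the second after the job is handed in, while the arm keeps its last pose, push and grip.
It also fails if it takes over 48 s, if anything falls off the work surface, if the arm or the gripper's body presses on something with over 40 N, if the wrist force passes 120 N, or if a joint passes its speed limit or range.

## Robot

A 6-joint arm with a two-finger parallel gripper is mounted at the origin on a cart in front of the work surface, level with it; the furniture and walls round the work are solid. World frame = base frame: x ahead of the robot, y to its left, z up, the work surface at z = 0. Lengths are in m, angles in rad, forces in N, time in s.
With the tool pointing down it reaches from about 0.275 to 0.75 m from the base axis. Payload 10.2 kg.
Tool frame: the origin (TCP) lies between the finger pads; the fingertips stand 25 mm ahead of it and the grasp point (between the pads) lies 6 mm ahead of it; x points along the fingers, z is the direction in which the jaws open and shut, and the axes are right-handed (so a half turn about x gives the same grasp; the last joint's range is limited). The gripper opens to 85 mm and grips with 20 to 120 N. Pads are 22 mm wide; open, the fingers measure 114 mm over their backs; the gripper's body (76 mm by 85 mm) begins 54 mm behind the grasp point. The pads swing forward as they close: fully open they stand 13 mm farther back than shut.
Start: joints at [1.01, 0.313, 1.498, -0, 1.331, -0.223], TCP at [0.174, 0.495, 0.256] pointing down, gripper open.
Joint ranges: [-2.94, 2.94], [-0.97, 2.17], [0.19, 2.56], [-1.23, 4.37], [0.02, 3.11], [-2.88, 2.88]. Speed limits (rad/s): [2.39, 2.39, 3.01, 3.14, 3.14, 3.14].

## Interface

Orientations are given as a rotation vector (axis times angle).
In Python, from plant import telemetry, get_image, get_calibration, robot gives the robot as it stands.
- The arm moves only by the shell command python3 -m pendant 'ROWS' [FORCE]. ROWS is JSON, one flat list of numbers, 7 for each row, row after row: the opening, from -1 (shut) to 1 (fully open), then the shift along the world's x, y, z in cm, then the turn, a rotation vector about the world's x, y, z in degrees. A call has exactly 8 rows; each row is the pose to reach, as a shift and turn from the pose measured when the call began; what a row does not reach only later rows make up. A row lasts 1/12 s, in which the tool goes at most 41.7 mm and 7.16 degrees, less where a joint would pass 70% of its speed; a pose out of reach is approached as far as the arm can. A call with a gripper value outside its range is refused whole. The fingers move at their own pace and stop on an object; FORCE is the grip in N (left out, the last holds). Time passes only in rows, so rows that repeat a pose let the fingers close, or fill a call up. It gives the time, the measured TCP pose, the force and the opening at its end, in the units of the state.
- telemetry.sense(): the state, without advancing time (a new reading comes with each control period).
- get_image(name): name is "scene" or "top" or "wrist"; returns (picture, depth): 384x512x3 uint8, red, green, blue; 384x512 float32, m along the optical axis (not along the pixel's ray), 0 where there is no reading.
- get_calibration(name): a dict with "fx", "fy", "cx", "cy" (pixels), "extrinsics" (4x4, takes a point from world to camera coordinates); the wrist camera has in their place "tool_from_camera" (4x4, takes a point from camera to tool coordinates, whose origin is the TCP and whose axes are the tool frame's). Camera axes: x right, y down, z forward; pixel columns grow to the right and rows downward; lengths in m; the calibration is good to about 2 mm. A picture is of the moment at which its call begins: read the wrist's pose just before it. get_calibration takes no time and is no camera call.
- robot.hand_in(): hands the job in, once; it reports no verdict.
The state is a dict: "t": time; "qpos": joint angles; "joint_velocities": joint speeds; "tau": joint torques, N m; "position": TCP position; "tcp_rot": TCP orientation; "wrist_force": force on the tool from outside, world axes, zero at the start; "moment": the same for the moment, N m; "grip_width": opening from 0.0 (shut) to 1.0 (fully open).
Only numpy, scipy, OpenCV 4.12 (cv2) and the standard library are available. Lean on these libraries where they do the work, as an engineer would, in place of code of your own. Each camera call takes 0.05 s, during which the arm holds its last target.

## Working session

There is one attempt and no reset: what is moved stays moved. The work goes in short steps, Python scripts to look and compute and a shell command to move; the robot and the scene stay as the last step left them, time stands still between calls to the robot, and variables do not carry over. Pictures are saved under pics/ and viewed, and the job is handed in when it is done.

```bash
ls; mkdir -p pics; python3 - <<'E'
from plant import telemetry, get_image, get_calibration, robot
import cv2, numpy as np
s=telemetry.sense(); print(s)
for n in ("scene","top","wrist"):
    im,d=get_image(n); cv2.imwrite(f"pics/{n}0.png",im[:,:,::-1]); np.savez(f"/tmp/{n}0.npz",im=im,d=d)
    print(n,get_calibration(n))
E
```

```text
pics
{'t': 0.0, 'qpos': array([ 1.00962031e+00,  3.13482788e-01,  1.49844480e+00,  6.84753584e-06,
        1.33099919e+00, -2.23397462e-01]), 'joint_velocities': array([-1.18538508e-03,  8.04291008e-05, -8.46825960e-04,  1.26450020e-03,
       -1.21041436e-04,  4.06347768e-04]), 'tau': array([-1.17176191e-03, -4.12258458e+01, -2.59744585e+01, -2.35593934e-04,
        4.11848261e-03,  9.16201174e-06]), 'position': array([0.17386626, 0.49513472, 0.25571537]), 'tcp_rot': array([-0.95746429,  1.35154178,  0.95662853]), 'wrist_force': array([-0.65109781,  0.00929509,  0.54717463]), 'moment': array([ 0.0467999 , -0.02204491,  0.04862812]), 'grip_width': 1.003582776133247}
scene {'fx': 477.646323906908, 'fy': 477.646323906908, 'cx': 260.7656886828282, 'cy': 190.93580464407725, 'extrinsics': array([[ 0.91481601, -0.40359662, -0.01488064, -0.35705682],
       [-0.16121525, -0.33114167, -0.92970685,  0.21998974],
       [ 0.37029894,  0.8529097 , -0.36799963,  0.62991596],
       [ 0.        ,  0.        ,  0.        ,  1.        ]])}
top {'fx': 384.30804531511865, 'fy': 384.30804531511865, 'cx': 265.2033671051269, 'cy': 199.05253115121343, 'extrinsics': array([[-0.02484625, -0.99902697,  0.03643868,  0.14996197],
       [-0.99277935,  0.02037922, -0.11821103,  0.47767256],
       [ 0.11735342, -0.03911267, -0.99231969,  0.89843112],
       [ 0.        ,  0.        ,  0.        ,  1.        ]])}
wrist {'fx': 297.92993528708433, 'fy': 297.92993528708433, 'cx': 257.6134676021174, 'cy': 189.3431175510862, 'tool_from_camera': array([[ 4.87670650e-04, -3.20892686e-01,  9.47115435e-01,
        -1.17349836e-01],
       [ 1.37067403e-03, -9.47114443e-01, -3.20893056e-01,
         8.28394237e-02],
       [ 9.99998942e-01,  1.45467666e-03, -2.20406441e-05,
        -4.81659780e-05],
       [ 0.00000000e+00,  0.00000000e+00,  0.00000000e+00,
         1.00000000e+00]])}
```

View pics/top0.png

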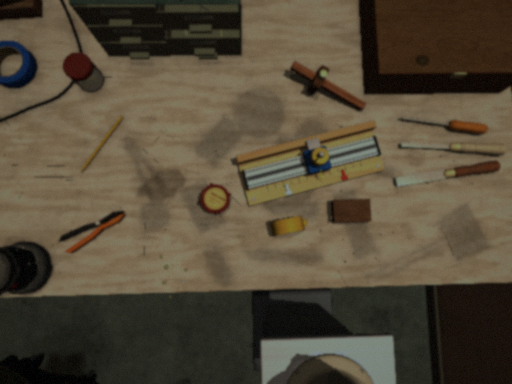

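View pics/scene0.png

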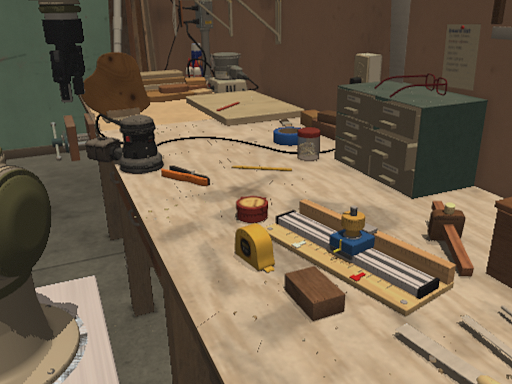

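View pics/wrist0.png

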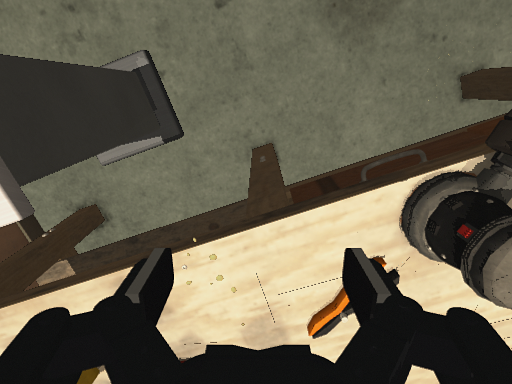

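The top view shows the jig around (310,162) with the blue block and brass nut at about (318,157). The red mark is at (344,174), on the −y side, and the white one at (287,189). The tape is at (288,226), the offcut at (350,210) and the tin at (214,199). Next I measure these.

```bash
cat > h.py <<'E'
import numpy as np, cv2
from scipy.spatial.transform import Rotation as R
from plant import telemetry, get_image, get_calibration
def cam(n,s=None):
    c=get_calibration(n)
    if n=="wrist":
        T=np.eye(4);T[:3,:3]=R.from_rotvec(s["tcp_rot"]).as_matrix();T[:3,3]=s["position"]
        M=T@c["tool_from_camera"]
    else: M=np.linalg.inv(c["extrinsics"])
    return c,M
def ray(c,M,uv,z):
    d=M[:3,:3]@np.array([(uv[0]-c["cx"])/c["fx"],(uv[1]-c["cy"])/c["fy"],1]); o=M[:3,3]
    return o+d*(z-o[2])/d[2]
def proj(c,M,p):
    q=np.linalg.inv(M)@np.r_[p,1]; return np.array([q[0]/q[2]*c["fx"]+c["cx"],q[1]/q[2]*c["fy"]+c["cy"]])
def cloud(c,M,d):
    v,u=np.indices(d.shape); P=np.stack([(u-c["cx"])/c["fx"]*d,(v-c["cy"])/c["fy"]*d,d],-1)
    return P@M[:3,:3].T+M[:3,3]
E
python3 - <<'E'
from h import *
z=np.load("/tmp/top0.npz"); im,d=z["im"],z["d"]; c,M=cam("top")
P=cloud(c,M,d)
hsv=cv2.cvtColor(im,cv2.COLOR_RGB2HSV)
crop=im[110:250,190:400]; cv2.imwrite("pics/top0z.png",cv2.resize(crop,None,fx=3.8,fy=3.8,interpolation=cv2.INTER_CUBIC)[:,:,::-1])
H,S,V=[hsv[...,i].astype(int) for i in range(3)]
roi=np.zeros(d.shape,bool);roi[115:205,232:390]=1
red=roi&((H<8)|(H>172))&(S>130)&(V>60)
blue=roi&(H>95)&(H<130)&(S>100)
hi=roi&(P[...,2]>0.06)
for n,m in(("red",red),("blue",blue),("hi",hi)):
    v,u=np.nonzero(m); print(n,len(u),u.mean() if len(u) else 0,v.mean() if len(u) else 0, np.median(P[m],0).round(4), P[m].min(0).round(3),P[m].max(0).round(3))
v,u=np.nonzero(red); print(list(zip(u,v)))
print("red at z3",ray(c,M,(u.mean(),v.mean()),.015))
# base fit
base=roi&(P[...,2]>.006)
pts=P[base][:,:2].astype(np.float32); r=cv2.minAreaRect(pts*1000); print("base",r)
E
```

```text
red 31 343.6774193548387 175.83870967741936 [ 0.5354 -0.0557  0.0146] [ 0.527 -0.063  0.01 ] [ 0.548 -0.052  0.02 ]
blue 231 313.97835497835496 163.85714285714286 [0.5551 0.0295 0.0501] [ 0.373 -0.017  0.014] [0.603 0.175 0.943]
hi 331 317.6283987915408 158.03021148036254 [0.5648 0.0189 0.0894] [ 0.373 -0.007  0.069] [0.589 0.175 0.943]
[(np.int64(342), np.int64(171)), (np.int64(343), np.int64(171)), (np.int64(342), np.int64(172)), (np.int64(343), np.int64(172)), (np.int64(342), np.int64(173)), (np.int64(343), np.int64(173)), (np.int64(343), np.int64(174)), (np.int64(344), np.int64(174)), (np.int64(342), np.int64(175)), (np.int64(343), np.int64(175)), (np.int64(344), np.int64(175)), (np.int64(345), np.int64(175)), (np.int64(342), np.int64(176)), (np.int64(343), np.int64(176)), (np.int64(344), np.int64(176)), (np.int64(345), np.int64(176)), (np.int64(346), np.int64(176)), (np.int64(342), np.int64(177)), (np.int64(343), np.int64(177)), (np.int64(344), np.int64(177)), (np.int64(345), np.int64(177)), (np.int64(346), np.int64(177)), (np.int64(342), np.int64(178)), (np.int64(343), np.int64(178)), (np.int64(344), np.int64(178)), (np.int64(345), np.int64(178)), (np.int64(346), np.int64(178)), (np.int64(343), np.int64(179)), (np.int64(344), np.int64(179)), (np.int64(345), np.int64(179)), (np.int64(346), np.int64(179))]
red at z3 [ 0.53591868 -0.05657251  0.015     ]
base ((521.0059204101562, 21.763092041015625), (213.62721252441406, 369.8092346191406), 14.04370403289795)
```

```bash
python3 - <<'E'
from h import *
z=np.load("/tmp/scene0.npz"); im,d=z["im"],z["d"]
cv2.imwrite("pics/scene0z.png",cv2.resize(im[190:320,230:460],None,fx=3.4,fy=3.4,interpolation=cv2.INTER_CUBIC)[:,:,::-1])
E
```

```text
(no output)
```

View pics/top0z.png

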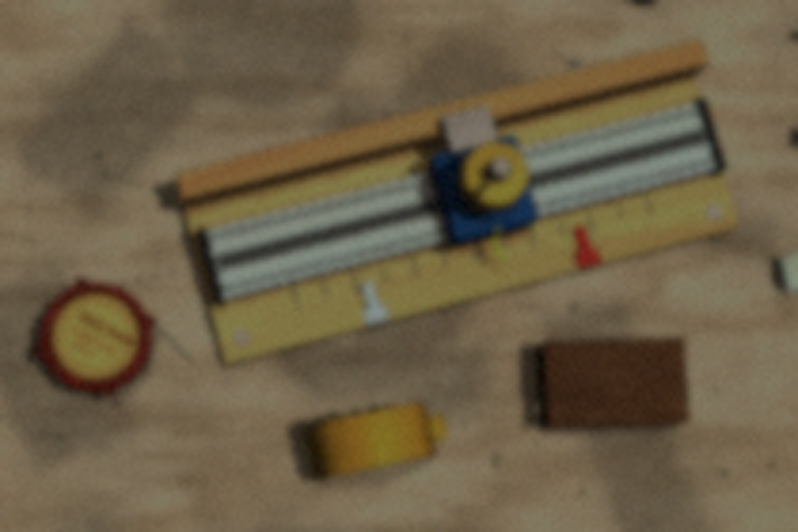

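View pics/scene0z.png

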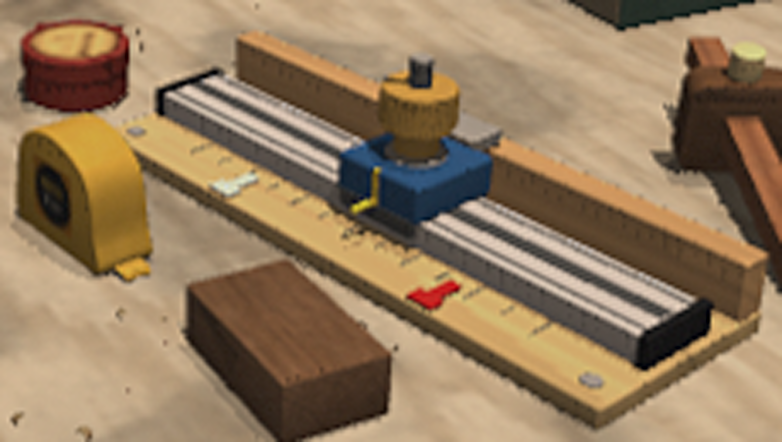

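The zoomed views confirm the layout. In the top crop, the yellow pointer tip is at about (497,250), the red T at (587,250) and the white T at (373,303). Next come the jig yaw, the nut axis and the along-track distance.

```bash
python3 - <<'E'
from h import *
z=np.load("/tmp/top0.npz"); im,d=z["im"],z["d"]; c,M=cam("top")
P=cloud(c,M,d)
roi=np.zeros(d.shape,bool);roi[115:205,232:390]=1
nut=roi&(P[...,2]>.078)&(P[...,2]<.12)&(abs(P[...,1]-.016)<.04)&(abs(P[...,0]-.565)<.04)
q=P[nut]; print(len(q),q.mean(0), np.percentile(q,[2,50,98],axis=0).round(4))
v,u=np.nonzero(nut&(P[...,2]<.093)); (cc,rr)=cv2.minEnclosingCircle(np.stack([u,v],1).astype(np.float32)); print(cc,rr)
hz=np.median(q[:,2]); print("ztop",hz,"nut",ray(c,M,cc,hz))
fence=roi&(P[...,2]>.038)&(P[...,2]<.048)
def z2(x,y): return (190+x/3.8-.37,110+y/3.8-.37)
a=ray(c,M,z2(225,360),.012);b=ray(c,M,z2(735,230),.012); print("edge",a,b,np.linalg.norm(a-b)); 
e=(a-b)/np.linalg.norm(a-b); yaw=np.arctan2(-e[0],e[1]); print("yaw",yaw)
a2=ray(c,M,z2(183,178),.044);b2=ray(c,M,z2(703,42),.044);e2=(a2-b2)/np.linalg.norm(a2-b2);print("yaw fence",np.arctan2(-e2[0],e2[1]),np.linalg.norm(a2-b2))
for n,p,zz in(("ptr",z2(497,250),.016),("red",(343.68,175.8),.015),("white",z2(373,303),.015),("nut",cc,hz)):
    w=ray(c,M,p,zz); print(n,w.round(4),"along",w@e)
print("e",e)
# index line on nut: dump crop
x0,y0=int(cc[0])-14,int(cc[1])-14
cv2.imwrite("pics/nut0.png",cv2.resize(im[y0:y0+28,x0:x0+28],None,fx=16,fy=16,interpolation=cv2.INTER_CUBIC)[:,:,::-1]); print(x0,y0)
E
```

```text
242 [0.56946559 0.01407958 0.09005777] [[ 0.5523 -0.0045  0.0817]
 [ 0.5689  0.0149  0.0888]
 [ 0.5879  0.0313  0.105 ]]
(320.28570556640625, 156.14285278320312) 8.950078010559082
ztop 0.08875264677057693 nut [0.5694493  0.01340955 0.08875265]
edge [0.4703661 0.1786848 0.012    ] [ 0.54898433 -0.15688267  0.012     ] 0.3446539550220712
yaw 0.2301337278138017
yaw fence 0.24492767791351583 0.34509704347482584
ptr [0.5378 0.0013 0.016 ] along -0.12140150481163951
red [ 0.536  -0.0566  0.015 ] along -0.17736118165448225
white [0.5049 0.0828 0.015 ] along -0.03452914829853368
nut [0.5694 0.0134 0.0888] along -0.11683976225838133
e [-0.22810773  0.9736359   0.        ]
306 142
```

```bash
python3 - <<'E'
from h import *
s=telemetry.sense(); m=R.from_rotvec(s["tcp_rot"]).as_matrix(); print(m.round(3), "y-axis yaw deg",np.degrees(np.arctan2(m[1,1],m[0,1])), "q1-q6", s["qpos"][0]-s["qpos"][5],s["qpos"][0]+s["qpos"][5])
E
```

```text
[[-0.001 -0.943  0.331]
 [-0.001  0.331  0.943]
 [-1.     0.    -0.001]] y-axis yaw deg 160.64488782862782 q1-q6 1.2329852917795687 0.7861949491451257
```

View pics/nut0.png

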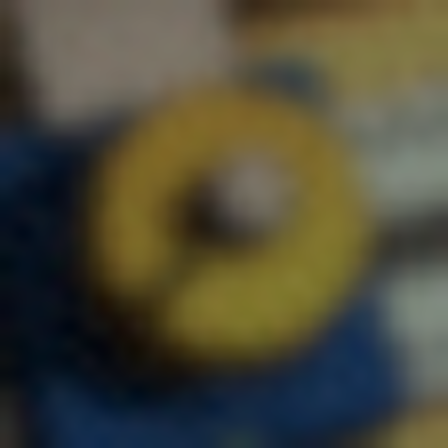

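```bash
python3 -m pendant '[1,1.5,-1.8,0,0,0,3, 1,4,-5,0,0,0,8, 1,6.5,-8,0,0,0,13, 1,9,-11,0,0,0,18, 1,11.5,-14,0,0,0,23, 1,14,-17,0,0,0,28, 1,16.5,-20,0,0,0,33, 1,19,-23,0,0,0,38]' 60
```

```text
t: 0.82
position: [0.3647, 0.2635, 0.2559]
tcp_rot: [-1.449, 1.035, 1.448]
wrist_force: [1.0, 0.8, -0.6]
grip_width: 1.003
```

```bash
python3 -m pendant '[1,2.8,-3.4,0,0,0,5, 1,5.6,-6.8,-1,0,0,10, 1,8.4,-10.2,-2,0,0,16, 1,11.2,-13.6,-3,0,0,22, 1,14,-17,-4,0,0,28, 1,16.8,-20.4,-5,0,0,34, 1,19,-23.5,-5.6,0,0,39, 1,20.4,-25,-5.6,0,0,43]' 60
python3 - <<'E'
from h import *
s=telemetry.sense(); im,d=get_image("wrist"); cv2.imwrite("pics/wrist1.png",im[:,:,::-1]); np.savez("/tmp/wrist1.npz",im=im,d=d,p=s["position"],r=s["tcp_rot"]); print(s["qpos"],s["position"])
E
```

```text
t: 1.48
position: [0.5692, 0.0113, 0.1985]
tcp_rot: [-1.948, 0.485, 1.951]
wrist_force: [-0.4, -0.7, 0.4]
grip_width: 0.998
[-1.85616622e-01  4.58669941e-01  1.44309061e+00 -5.99300931e-04
  1.24110166e+00 -2.84029455e+00] [0.56915405 0.01132509 0.19848339]
```

View pics/wrist1.png

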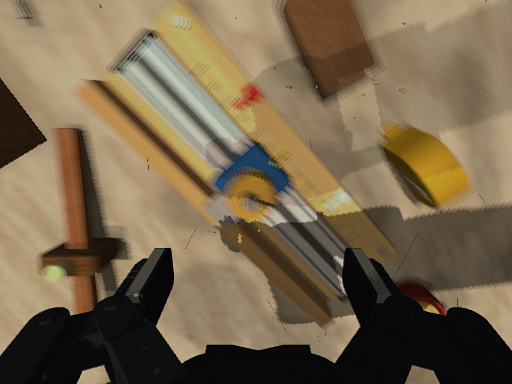

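The picture is motion-blurred: the nut is at about (252,190), the red mark at (249,96) and the white one at (337,203). q6 is close to its limit, so I turn back 20°, settle and look again.

```bash
python3 -m pendant '[1,0,0,0,0,0,-5, 1,0,0,0,0,0,-11, 1,0,0,0,0,0,-16, 1,0,0,0,0,0,-20, 1,0,0,0,0,0,-20, 1,0,0,0,0,0,-20, 1,0,0,0,0,0,-20, 1,0,0,0,0,0,-20]' 60
python3 - <<'E'
from h import *
s=telemetry.sense(); im,d=get_image("wrist"); cv2.imwrite("pics/wrist2.png",cv2.resize(im,(800,600),interpolation=cv2.INTER_CUBIC)[:,:,::-1]); np.savez("/tmp/wrist2.npz",im=im,d=d,p=s["position"],r=s["tcp_rot"]); print(s["qpos"],s["position"])
E
```

```text
t: 2.2
position: [0.5723, 0.0066, 0.1978]
tcp_rot: [-1.729, 0.768, 1.728]
wrist_force: [-0.5, 0.4, -0.6]
grip_width: 0.999
[-1.92226536e-01  4.65368672e-01  1.43458658e+00 -2.39950717e-03
  1.24168732e+00 -2.49866869e+00] [0.57229443 0.00656403 0.19782926]
```

View pics/wrist2.png

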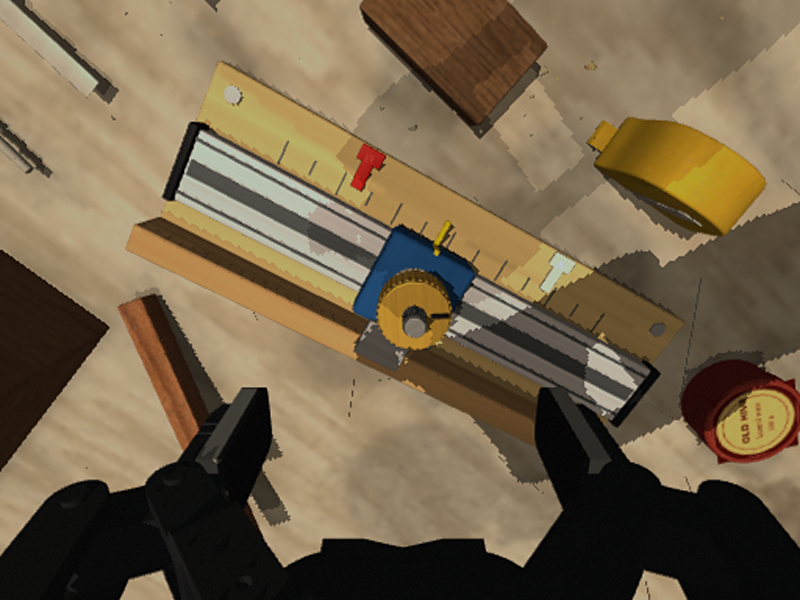

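The view is now sharp. At 800×600 scale, the pointer tip is at about (450,223), the red T at (369,166), the white T at (557,272), and the nut centre at about (415,314). The black index line runs from the stud towards (450,316).

```bash
cat >> h.py <<'E'
def meas(im,d,s,verbose=1):
    c,M=cam("wrist",s); P=cloud(c,M,d)
    hsv=cv2.cvtColor(im,cv2.COLOR_RGB2HSV); H,S,V=[hsv[...,i].astype(int) for i in range(3)]
    z=P[...,2]; out={}
    near=(np.hypot(P[...,0]-.57,P[...,1])<.25)&(d>0)
    out["red"]=near&((H<6)|(H>174))&(S>150)&(V>90)&(z<.028)&(z>.006)&(P[...,0]>.48)
    out["yel"]=near&(H>22)&(H<34)&(S>170)&(V>120)&(z<.06)&(z>.01)&(P[...,0]>.49)
    out["white"]=near&(S<50)&(V>150)&(z<.022)&(z>.009)&(P[...,0]>.44)
    out["nut"]=near&(H>12)&(H<26)&(S>110)&(z>.08)&(z<.1)
    return c,M,P,out
E
python3 - <<'E'
from h import *
z=np.load("/tmp/wrist2.npz"); im,d=z["im"],z["d"]; s=dict(position=z["p"],tcp_rot=z["r"])
c,M,P,o=meas(im,d,s)
for k,m in o.items():
    n,l,st,ce=cv2.connectedComponentsWithStats(m.astype(np.uint8))
    for i in range(1,n):
        if st[i,4]>15: 
            q=P[l==i]; print(k,st[i],ce[i].round(1),np.median(q,0).round(4),q.mean(0).round(4), q.min(0).round(4),q.max(0).round(4))
# red minAreaRect
v,u=np.nonzero(o["red"]); w=np.array([ray(c,M,(a,b),.015)[:2] for a,b in zip(u,v)])*1000; print("red rect",cv2.minAreaRect(w.astype(np.float32)))
# base edges
f=1/1.5625
k=lambda x,y,zz: ray(c,M,(x*f-.18,y*f-.18),zz)
a=k(219,62,.012);b=k(683,321,.012);e=(b-a);print("edge",a,b,np.linalg.norm(e),np.arctan2(-e[0],e[1]))
e/=np.linalg.norm(e)
for nm,pt in(("tip",k(450,223,.018)),("tip16",k(450,223,.016)),("red",k(369,166,.015)),("white",k(557,272,.015)),("nutstud",k(415,325,.1)),("nut",k(415,314,.0895)),("idx",k(450,316,.0895))): print(nm,pt.round(4),"along",(pt@e).round(4))
E
```

```text
red [225  92  21  30 290] [234.4 105.5] [ 0.5359 -0.055   0.0148] [ 0.5376 -0.0555  0.0147] [ 0.526  -0.0648  0.0127] [ 0.5527 -0.0483  0.0167]
yel [278 141  10  16  53] [282.6 148.6] [0.535  0.0049 0.033 ] [0.535 0.005 0.033] [0.5276 0.0023 0.0318] [0.5425 0.0081 0.0346]
white [ 21  15  41  41 223] [42.1 36.5] [ 0.6097 -0.2244  0.0128] [ 0.6099 -0.2252  0.0128] [ 0.606  -0.2472  0.0104] [ 0.614  -0.2056  0.0156]
white [144  55  10  11  86] [148.2  60.1] [ 0.561  -0.1421  0.0128] [ 0.561  -0.142   0.0127] [ 0.5563 -0.1464  0.0106] [ 0.566  -0.1372  0.0147]
white [346 162  22  25 224] [356.2 173. ] [0.5014 0.0839 0.0147] [0.5034 0.0833 0.0147] [0.4922 0.0743 0.0129] [0.5187 0.0903 0.0167]
nut [ 241  176   48   48 1496] [264.1 198.9] [0.5693 0.0105 0.088 ] [0.5705 0.0121 0.0876] [ 0.5522 -0.006   0.08  ] [0.5918 0.0344 0.0965]
nut [  0 232  16  30 148] [  5.9 245.5] [ 0.7503 -0.1226  0.0863] [ 0.7524 -0.1239  0.0867] [ 0.7484 -0.1357  0.0801] [ 0.7695 -0.1194  0.0971]
red rect ((539.8070068359375, -54.874481201171875), (26.033525466918945, 14.889204025268555), 13.420039176940918)
edge [ 0.55191927 -0.15799147  0.012     ] [0.46833591 0.177253   0.012     ] 0.3455069141190624 0.24433913517740052
tip [0.5283 0.0075 0.018 ] along -0.1206
tip16 [0.5285 0.0078 0.016 ] along -0.1202
red [ 0.5369 -0.054   0.015 ] along -0.1823
white [0.504  0.0839 0.015 ] along -0.0405
nutstud [0.5719 0.0144 0.1   ] along -0.1243
nut [0.5704 0.0134 0.0895] along -0.125
idx [0.559  0.0276 0.0895] along -0.1085
```

```bash
python3 -m pendant '[1,-0.2,0.7,-1,0,0,0, 1,-0.2,0.7,-3,0,0,0, 1,-0.2,0.7,-5.5,0,0,0, 1,-0.2,0.7,-8,0,0,0, 1,-0.2,0.7,-10,0,0,0, 1,-0.2,0.7,-11.3,0,0,0, 1,-0.2,0.7,-11.3,0,0,0, 1,-0.2,0.7,-11.3,0,0,0]' 60
python3 - <<'E'
from h import *
s=telemetry.sense(); m=R.from_rotvec(s["tcp_rot"]).as_matrix(); print(s["position"],m.round(3),s["qpos"])
E
```

```text
t: 2.92
position: [0.5699, 0.014, 0.0843]
tcp_rot: [-1.728, 0.768, 1.729]
wrist_force: [-0.0, -0.3, 0.8]
grip_width: 1.0
[0.56993772 0.01398087 0.08434762] [[-0.002 -0.741 -0.672]
 [-0.002 -0.672  0.741]
 [-1.     0.003 -0.   ]] [-0.1799914   0.5970241   1.55109861 -0.00266182  0.99479313 -2.48602664]
```

```bash
python3 -m pendant '[-1,0,0,0,0,0,0, -1,0,0,0,0,0,0, -1,0,0,0,0,0,0, -1,0,0,0,0,0,0, -1,0,0,0,0,0,0, -1,0,0,0,0,0,0, -1,0,0,0,0,0,0, -1,0,0,0,0,0,0]' 50
python3 - <<'E'
from h import *
s=telemetry.sense(); im,d=get_image("wrist"); cv2.imwrite("pics/wrist3.png",cv2.resize(im,(800,600),interpolation=cv2.INTER_CUBIC)[:,:,::-1]); np.savez("/tmp/wrist3.npz",im=im,d=d,p=s["position"],r=s["tcp_rot"]); print(s["position"],s["wrist_force"],s["moment"],s["grip_width"])
E
```

```text
t: 3.58
position: [0.5705, 0.0139, 0.0852]
tcp_rot: [-1.729, 0.768, 1.727]
wrist_force: [0.1, 0.5, 6.0]
grip_width: 0.442
[0.57046914 0.01390221 0.08520067] [0.13576395 0.50069806 6.02552758] [ 0.08304086 -0.01335654  0.0136991 ] 0.4418811695911059
```

View pics/wrist3.png

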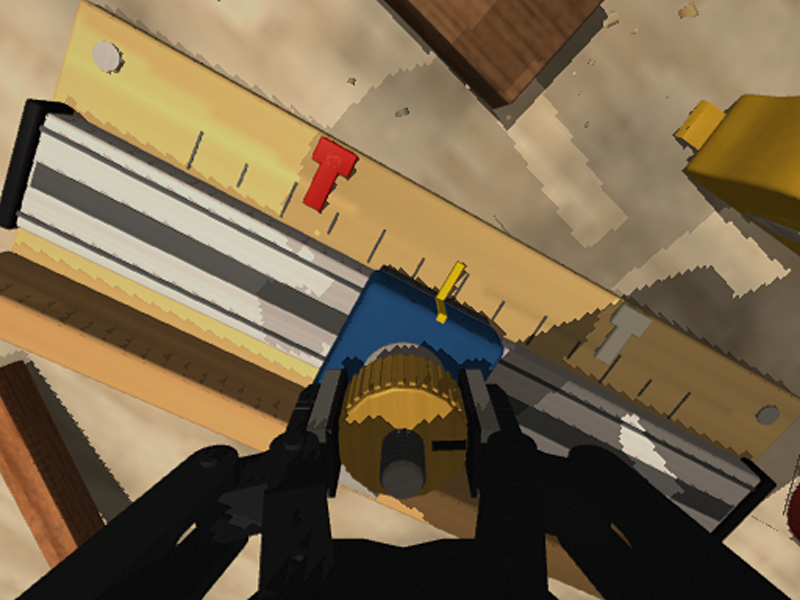

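The nut is gripped, with its head between the pads at about (403,430). The pointer runs from (442,318) to its tip at (461,264), and the red T is centred at about (329,173). I re-measure the along-track distance in this picture before sliding.

```bash
cat >> h.py <<'E'
E_=np.array([-0.2419,0.9703])
def gap(fn):
    z=np.load(fn); im,d=z["im"],z["d"]; s=dict(position=z["p"],tcp_rot=z["r"])
    c,M,P,o=meas(im,d,s)
    for k in("red","yel"):
        m=o[k]; n,l,st,ce=cv2.connectedComponentsWithStats(m.astype(np.uint8)); i=1+np.argmax(st[1:,4]); mm=l==i
        v,u=np.nonzero(mm); q=P[mm]; print(k,st[i],"mean",q.mean(0).round(4),"z",q[:,2].min().round(4),q[:,2].max().round(4))
        if k=="red":
            w=np.array([ray(c,M,(a,b),.015)[:2] for a,b in zip(u,v)]); r=cv2.minAreaRect((w*1000).astype(np.float32)); ctr=np.array(r[0])/1000; print(r)
            ra=ctr@E_; print("red along rect",ra.round(4),"centroid",(w.mean(0)@E_).round(4))
        else:
            a=q[:,:2]@E_; x=q[:,:2]@np.array([E_[1],-E_[0]]);
            for lo,hi in((0,30),(30,60),(60,100)):
                g=(x>=np.percentile(x,lo))&(x<=np.percentile(x,hi)); print("ptr across",x[g].mean().round(4),"along",a[g].mean().round(4),"z",q[g,2].mean().round(4))
    return
E
python3 - <<'E'
from h import *
gap("/tmp/wrist2.npz");gap("/tmp/wrist3.npz")
E
```

```text
red [225  92  21  30 290] mean [ 0.5376 -0.0555  0.0147] z 0.0127 0.0167
((539.8068237304688, -54.87409210205078), (26.033475875854492, 14.889189720153809), 13.420492172241211)
red along rect -0.1838 centroid -0.1839
yel [278 141  10  16  53] mean [0.535 0.005 0.033] z 0.0318 0.0346
ptr across 0.5147 along -0.1246 z 0.0331
ptr across 0.5195 along -0.1247 z 0.033
ptr across 0.5252 along -0.1245 z 0.033
red [194  88  35  47 757] mean [ 0.5375 -0.0557  0.0146] z 0.0126 0.0168
((539.9448852539062, -54.874969482421875), (26.434358596801758, 15.396639823913574), 14.531956672668457)
red along rect -0.1839 centroid -0.184
yel [279 167  18  25 143] mean [0.535  0.006  0.0327] z 0.0312 0.0342
ptr across 0.5149 along -0.1236 z 0.0327
ptr across 0.5197 along -0.1237 z 0.0328
ptr across 0.5255 along -0.1236 z 0.0326
```

```bash
python3 -m pendant '[-1,0.15,-0.6,0,0,0,0, -1,0.4,-1.6,0,0,0,0, -1,0.7,-2.8,0,0,0,0, -1,1,-4,0,0,0,0, -1,1.25,-5,0,0,0,0, -1,1.4,-5.6,0,0,0,0, -1,1.46,-5.85,0,0,0,0, -1,1.46,-5.85,0,0,0,0]' 50
python3 - <<'E'
from h import *
s=telemetry.sense(); im,d=get_image("wrist"); cv2.imwrite("pics/wrist4.png",cv2.resize(im,(800,600),interpolation=cv2.INTER_CUBIC)[:,:,::-1]); np.savez("/tmp/wrist4.npz",im=im,d=d,p=s["position"],r=s["tcp_rot"]); print(s["position"],s["wrist_force"],s["moment"],s["grip_width"],s["qpos"])
gap("/tmp/wrist4.npz")
E
```

```text
t: 4.3
position: [0.5853, -0.0462, 0.0853]
tcp_rot: [-1.73, 0.769, 1.726]
wrist_force: [-1.5, -2.6, 3.9]
grip_width: 0.439
[ 0.58534018 -0.04623457  0.08534099] [-1.50297753 -2.61585245  3.86545771] [-0.49782228  0.40690935 -0.04578619] 0.43945395281625604 [-0.27698404  0.62591481  1.49595048 -0.00360937  1.01837456 -2.58156347]
red [280 137  36  41 599] mean [ 0.5365 -0.0565  0.0148] z 0.013 0.0169
((539.9976806640625, -55.437076568603516), (26.272239685058594, 15.660444259643555), 13.166298866271973)
red along rect -0.1844 centroid -0.1847
yel [279 168  18  24 141] mean [ 0.5499 -0.0543  0.0327] z 0.0311 0.0351
ptr across 0.5148 along -0.1857 z 0.0327
ptr across 0.5196 along -0.1857 z 0.0327
ptr across 0.5252 along -0.1858 z 0.0328
```

View pics/wrist4.png

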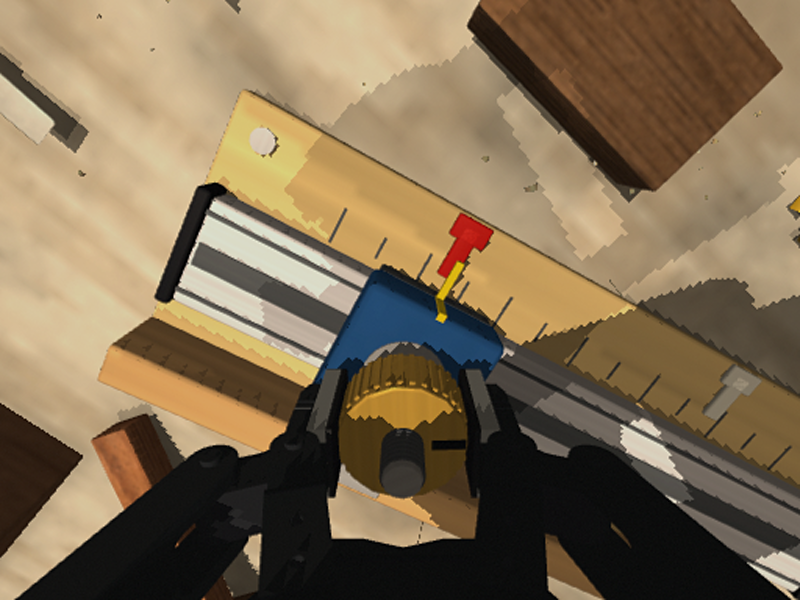

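The pointer now stands on the red T, at about (460,268). By measurement it is about 1.2 mm too far, so I nudge it back.

```bash
python3 -m pendant '[-1,-0.02,0.08,0,0,0,0, -1,-0.03,0.12,0,0,0,0, -1,-0.03,0.12,0,0,0,0, -1,-0.03,0.12,0,0,0,0, -1,-0.03,0.12,0,0,0,0, -1,-0.03,0.12,0,0,0,0, -1,-0.03,0.12,0,0,0,0, -1,-0.03,0.12,0,0,0,0]' 50
python3 - <<'E'
from h import *
s=telemetry.sense(); im,d=get_image("wrist");  np.savez("/tmp/wrist5.npz",im=im,d=d,p=s["position"],r=s["tcp_rot"]); print(s["position"],s["wrist_force"],s["moment"],s["grip_width"])
gap("/tmp/wrist5.npz")
E
```

```text
t: 5.02
position: [0.585, -0.0449, 0.0853]
tcp_rot: [-1.73, 0.77, 1.726]
wrist_force: [-1.9, -3.3, 4.0]
grip_width: 0.441
[ 0.5849994  -0.04494267  0.08533498] [-1.93360081 -3.32383819  3.95741875] [-0.52407365  0.35267068 -0.00222333] 0.4406688840826628
red [279 136  35  42 621] mean [ 0.5369 -0.0563  0.0147] z 0.0126 0.0164
((539.914306640625, -55.312896728515625), (26.353649139404297, 15.628907203674316), 14.013860702514648)
red along rect -0.1843 centroid -0.1845
yel [279 168  18  24 144] mean [ 0.5496 -0.0529  0.0323] z 0.0111 0.0339
ptr across 0.5148 along -0.1843 z 0.0326
ptr across 0.5196 along -0.1842 z 0.0321
ptr across 0.5254 along -0.1843 z 0.0323
```

The pointer and red mark now agree within 0.2 mm. Next I screw down clockwise, following the thread (0.17 mm per 10°).

```bash
cat >> h.py <<'E'
def st():
    s=telemetry.sense(); m=R.from_rotvec(s["tcp_rot"]).as_matrix()
    print("t",round(s["t"],2),"pos",s["position"].round(4),"yaw_y",np.degrees(np.arctan2(m[1,1],m[0,1])).round(2)%360,"F",s["wrist_force"].round(2),"M",s["moment"].round(3),"tilt",m[2,1:].round(3),"w",round(s["grip_width"],3),"q6",s["qpos"][5].round(3))
    return s
E
python3 -c "from h import *;st()"
python3 -m pendant '[-1,0,0,0,0,0,-3, -1,0,0,-0.01,0,0,-9, -1,0,0,-0.02,0,0,-15, -1,0,0,-0.03,0,0,-21, -1,0,0,-0.04,0,0,-27, -1,0,0,-0.05,0,0,-33, -1,0,0,-0.06,0,0,-38, -1,0,0,-0.07,0,0,-40]' 50
python3 -c "from h import *;st()"
```

```text
t 5.07 pos [ 0.585  -0.0449  0.0853] yaw_y 222.17 F [-1.58 -2.6   3.32] M [-0.528  0.316 -0.001] tilt [ 0.002 -0.003] w 0.442 q6 -2.579
t: 5.73
position: [0.5847, -0.0438, 0.0846]
tcp_rot: [-1.233, 1.196, 1.236]
wrist_force: [-4.0, 2.3, 6.3]
grip_width: 0.442
t 5.73 pos [ 0.5847 -0.0438  0.0846] yaw_y 181.92 F [-3.97  2.29  6.29] M [0.463 0.579 0.088] tilt [ 0.003 -0.001] w 0.442 q6 -1.877
```

```bash
python3 -m pendant '[-1,0.02,-0.1,-0.01,0,0,-3, -1,0.02,-0.1,-0.02,0,0,-9, -1,0.02,-0.1,-0.03,0,0,-15, -1,0.02,-0.1,-0.04,0,0,-21, -1,0.02,-0.1,-0.05,0,0,-27, -1,0.02,-0.1,-0.06,0,0,-33, -1,0.02,-0.1,-0.07,0,0,-38, -1,0.02,-0.1,-0.08,0,0,-40]' 50
python3 - <<'E'
from h import *
s=st(); im,d=get_image("wrist");  np.savez("/tmp/wrist6.npz",im=im,d=d,p=s["position"],r=s["tcp_rot"]); cv2.imwrite("pics/wrist6.png",cv2.resize(im,(800,600),interpolation=cv2.INTER_CUBIC)[:,:,::-1])
gap("/tmp/wrist6.npz")
E
```

```text
t: 6.4
position: [0.5853, -0.0437, 0.084]
tcp_rot: [-0.701, 1.454, 0.707]
wrist_force: [0.6, 3.4, 4.4]
grip_width: 0.438
t 6.4 pos [ 0.5853 -0.0437  0.084 ] yaw_y 141.67 F [0.57 3.39 4.41] M [ 0.606 -0.149  0.086] tilt [0.003 0.001] w 0.438 q6 -1.178
red [179 156  41  36 599] mean [ 0.5373 -0.0552  0.0147] z 0.0123 0.0168
((540.1663208007812, -54.33079528808594), (26.29365348815918, 15.618996620178223), 13.562085151672363)
red along rect -0.1834 centroid -0.1835
yel [197 187  12  12  57] mean [ 0.5458 -0.0549  0.0326] z 0.031 0.0342
ptr across 0.5137 along -0.1851 z 0.0325
ptr across 0.5157 along -0.1852 z 0.0323
ptr across 0.5186 along -0.1856 z 0.0328
```

View pics/wrist6.png

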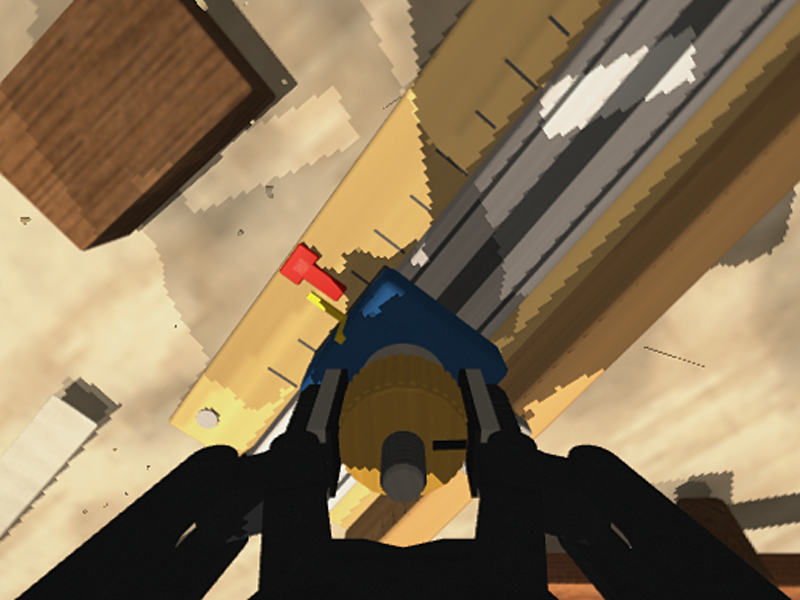

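The nut is still held squarely, with the index line at (450,445) turning along with the fingers. The pointer tip at (313,297) is partly shaded, so I redo the mask with a lower brightness threshold.

```bash
sed -i 's/(H>22)&(H<34)&(S>170)&(V>120)&(z<.06)&(z>.01)&(P\[...,0\]>.49)/(H>18)\&(H<36)\&(S>150)\&(V>50)\&(z<.038)\&(z>.026)\&(P[...,0]>.49)\&(P[...,0]<.566)/' h.py; python3 - <<'E'
from h import *
for i in (4,5,6): gap(f"/tmp/wrist{i}.npz")
z=np.load("/tmp/wrist6.npz"); im=z["im"]; cv2.imwrite("pics/wrist6z.png",cv2.resize(im[145:235,165:265],None,fx=6,fy=6,interpolation=cv2.INTER_NEAREST)[:,:,::-1])
E
```

```text
red [280 137  36  41 599] mean [ 0.5367 -0.0565  0.0147] z 0.013 0.0169
((540.1869506835938, -55.45359802246094), (26.266551971435547, 15.64672565460205), 13.1753511428833)
red along rect -0.1845 centroid -0.1847
yel [278 167  19  29 163] mean [ 0.5509 -0.0541  0.0329] z 0.029 0.038
ptr across 0.5152 along -0.1857 z 0.0327
ptr across 0.5207 along -0.1857 z 0.0325
ptr across 0.5268 along -0.1859 z 0.0334
red [279 136  35  42 621] mean [ 0.5371 -0.0563  0.0147] z 0.0126 0.0164
((540.1038818359375, -55.32831573486328), (26.348417282104492, 15.61563491821289), 14.022473335266113)
red along rect -0.1843 centroid -0.1846
yel [279 167  18  29 162] mean [ 0.5504 -0.0528  0.0327] z 0.0262 0.038
ptr across 0.5151 along -0.1844 z 0.0325
ptr across 0.5206 along -0.1844 z 0.0325
ptr across 0.5266 along -0.1844 z 0.0331
red [179 156  41  36 599] mean [ 0.5373 -0.0552  0.0147] z 0.0123 0.0168
((540.1663208007812, -54.33079528808594), (26.29365348815918, 15.618996620178223), 13.562085151672363)
red along rect -0.1834 centroid -0.1835
yel [196 187  26  21 164] mean [ 0.5505 -0.0535  0.0327] z 0.0295 0.038
ptr across 0.5151 along -0.1852 z 0.0324
ptr across 0.5203 along -0.1851 z 0.0326
ptr across 0.5264 along -0.185 z 0.033
```

View pics/wrist6z.png

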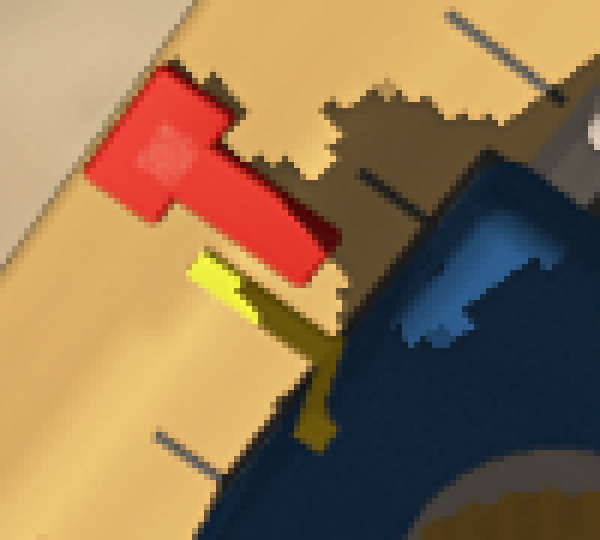

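From the TCP, pointer and red-mark motions, the nut axis sits about 2 mm along −tool y from the TCP, so turning about the TCP shifted the block about −1.7 mm. I put the block back and from here pivot about the nut's true axis.

```bash
python3 -m pendant '[-1,-0.04,0.17,0,0,0,0, -1,-0.04,0.17,0,0,0,0, -1,-0.03,0.18,-0.01,0,0,-4, -1,-0.01,0.19,-0.02,0,0,-10, -1,0.01,0.21,-0.03,0,0,-16, -1,0.02,0.22,-0.04,0,0,-22, -1,0.04,0.23,-0.05,0,0,-28, -1,0.04,0.23,-0.05,0,0,-28]' 50
python3 - <<'E'
from h import *
s=st(); im,d=get_image("wrist");  np.savez("/tmp/wrist7.npz",im=im,d=d,p=s["position"],r=s["tcp_rot"]); cv2.imwrite("pics/wrist7.png",cv2.resize(im,(800,600),interpolation=cv2.INTER_CUBIC)[:,:,::-1])
gap("/tmp/wrist7.npz")
E
```

```text
t: 7.12
position: [0.5856, -0.0411, 0.0835]
tcp_rot: [-0.319, 1.547, 0.325]
wrist_force: [-1.6, -0.2, 4.6]
grip_width: 0.438
t 7.12 pos [ 0.5856 -0.0411  0.0835] yaw_y 113.53 F [-1.63 -0.17  4.63] M [ 0.163  0.136 -0.092] tilt [0.004 0.001] w 0.438 q6 -0.684
red [168 196  41  23 568] mean [ 0.538  -0.0552  0.0147] z 0.013 0.0167
((540.38720703125, -54.507198333740234), (26.582260131835938, 15.450693130493164), 14.136865615844727)
red along rect -0.1836 centroid -0.1836
yel [184 217  26  10 150] mean [ 0.5492 -0.0519  0.0326] z 0.0301 0.0371
ptr across 0.5148 along -0.1832 z 0.0326
ptr across 0.5195 along -0.1832 z 0.0326
ptr across 0.525 along -0.1832 z 0.0326
```

View pics/wrist7.png

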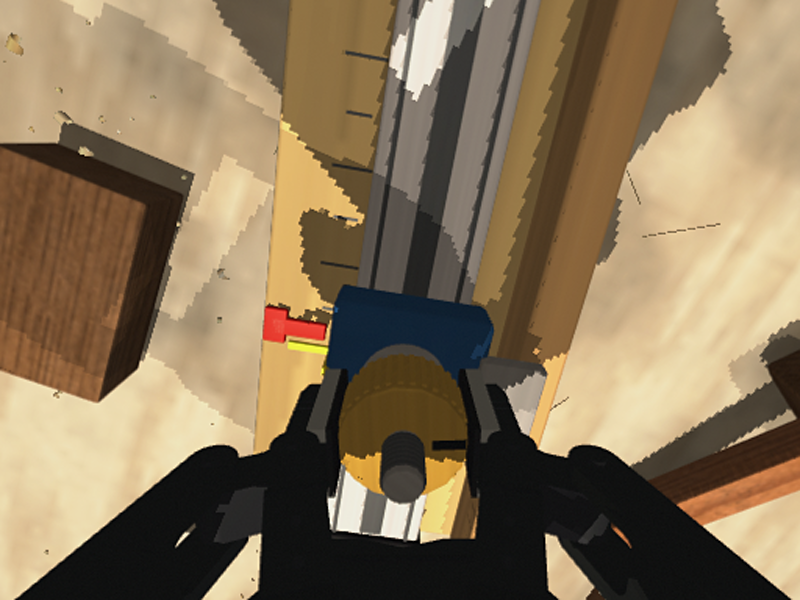

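The pointer is within 0.4 mm of the mark with the nut still square in the fingers (index at (450,445)). 108° turned so far, so I go slowly now to feel for the stop.

```bash
python3 -m pendant '[-1,0,0,0,0,0,-1.5, -1,0.01,0,0,0,0,-3, -1,0.02,0,-0.01,0,0,-5, -1,0.03,0,-0.01,0,0,-7, -1,0.03,-0.01,-0.01,0,0,-9, -1,0.04,-0.01,-0.02,0,0,-11, -1,0.05,-0.01,-0.02,0,0,-12, -1,0.05,-0.01,-0.02,0,0,-12]' 50
python3 -c "from h import *;st()"
```

```text
t: 7.83
position: [0.586, -0.041, 0.0833]
tcp_rot: [-0.16, 1.564, 0.166]
wrist_force: [-1.8, 0.7, 4.2]
grip_width: 0.439
t 7.83 pos [ 0.586  -0.041   0.0833] yaw_y 101.89 F [-1.81  0.71  4.17] M [ 0.302  0.243 -0.036] tilt [0.004 0.001] w 0.439 q6 -0.481
```

```bash
python3 -m pendant '[-1,0,0,0,0,0,-2, -1,0.01,0,0,0,0,-4, -1,0.02,0,-0.01,0,0,-6, -1,0.03,0,-0.01,0,0,-8, -1,0.04,0,-0.02,0,0,-10, -1,0.05,0,-0.02,0,0,-12, -1,0.06,0,-0.02,0,0,-14, -1,0.06,0,-0.03,0,0,-15]' 50
python3 -c "from h import *;st()"
```

```text
t: 8.5
position: [0.5861, -0.0418, 0.0831]
tcp_rot: [0.042, 1.571, -0.039]
wrist_force: [-5.4, -3.0, 6.7]
grip_width: 0.441
t 8.5 pos [ 0.5861 -0.0418  0.0831] yaw_y 87.07 F [-5.41 -3.    6.66] M [-0.6   0.89  1.32] tilt [ 0.002 -0.001] w 0.441 q6 -0.221
```

Mz has jumped to 1.3 N m, so the hard stop is reached. A picture will show whether the fingers slipped and whether the block moved.

```bash
python3 - <<'E'
from h import *
s=st(); im,d=get_image("wrist");  np.savez("/tmp/wrist8.npz",im=im,d=d,p=s["position"],r=s["tcp_rot"]); cv2.imwrite("pics/wrist8.png",cv2.resize(im,(800,600),interpolation=cv2.INTER_CUBIC)[:,:,::-1])
gap("/tmp/wrist8.npz"); st()
cv2.imwrite("pics/wrist78.png",np.hstack([cv2.resize(np.load(f"/tmp/wrist{i}.npz")["im"][220:320,205:315],None,fx=3.6,fy=3.6,interpolation=cv2.INTER_CUBIC) for i in (7,8)])[:,:,::-1])
E
```

```text
t 8.5 pos [ 0.5861 -0.0418  0.0831] yaw_y 87.07 F [-5.41 -3.    6.66] M [-0.6   0.89  1.32] tilt [ 0.002 -0.001] w 0.441 q6 -0.221
red [172 229  33  22 407] mean [ 0.5359 -0.0553  0.0148] z 0.0128 0.0164
((537.5706176757812, -55.07207489013672), (20.244434356689453, 15.374704360961914), 14.26323127746582)
red along rect -0.1835 centroid -0.1833
yel [188 240  18  10  94] mean [ 0.547  -0.0508  0.0327] z 0.0304 0.0344
ptr across 0.5142 along -0.1818 z 0.0325
ptr across 0.5176 along -0.1816 z 0.0326
ptr across 0.5222 along -0.1815 z 0.0328
t 8.55 pos [ 0.5861 -0.0418  0.0831] yaw_y 87.06 F [-4.67 -4.7   6.45] M [-0.589  0.831  1.372] tilt [ 0.002 -0.001] w 0.442 q6 -0.221
```

View pics/wrist78.png

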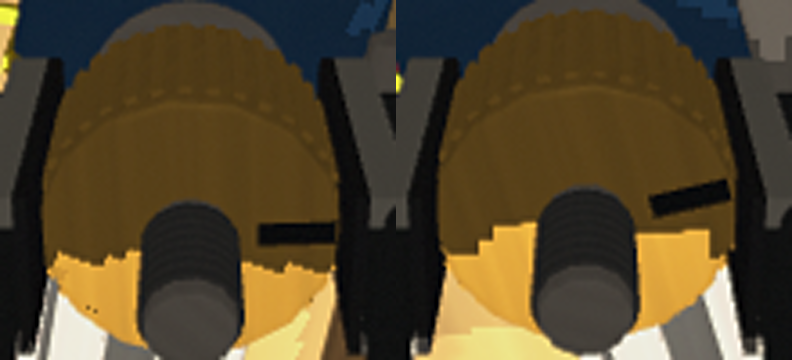

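View pics/wrist8.png

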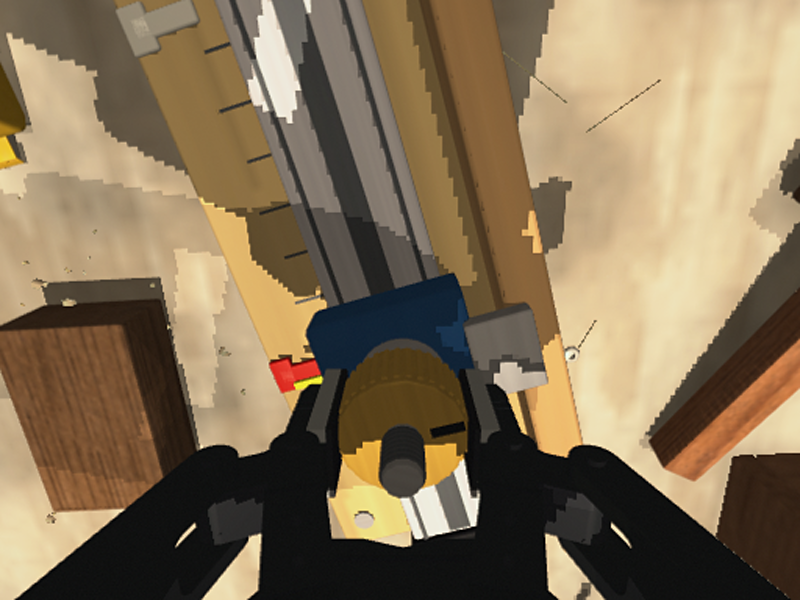

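The fingers slipped on the stopped nut: in the crop, the index line tilted from level to about 12°. That confirms it bottomed. The block crept about +1.8 mm. Next is the index heading in world axes.

```bash
cat >> h.py <<'E'
def idx(fn,ztop=.087,verbose=1):
    z=np.load(fn); im,d=z["im"],z["d"]; s=dict(position=z["p"],tcp_rot=z["r"]); c,M=cam("wrist",s); P=cloud(c,M,d)
    g=im.max(2).astype(int); roi=np.zeros(g.shape,bool); roi[255:295,268:301]=1
    m=roi&(g<28)&(P[...,2]>.083)&(P[...,2]<.094)
    n,l,stt,ce=cv2.connectedComponentsWithStats(m.astype(np.uint8)); i=1+np.argmax(stt[1:,4]); v,u=np.nonzero(l==i)
    w=np.array([ray(c,M,(a,b),ztop)[:2] for a,b in zip(u,v)])*1000
    vx,vy,x0,y0=cv2.fitLine(w.astype(np.float32),cv2.DIST_L2,0,.01,.01).ravel()
    R_=R.from_rotvec(z["r"]).as_matrix(); yz=np.degrees(np.arctan2(R_[1,2],R_[0,2]))
    a=np.degrees(np.arctan2(vy,vx)); a+=180*round((yz-a)/180)
    print(fn,stt[i],"index yaw",round(float(a),1),"tool z yaw",round(float(yz),1),"rel",round(float(a-yz),1),"z",np.median(P[l==i][:,2]).round(4))
E
python3 - <<'E'
from h import *
for i in (3,4,5,6,7,8): idx(f"/tmp/wrist{i}.npz")
E
```

```text
/tmp/wrist3.npz [277 282  21   6 121] index yaw 133.4 tool z yaw 132.2 rel 1.2 z 0.0885
/tmp/wrist4.npz [277 282  21   6 121] index yaw 133.8 tool z yaw 132.2 rel 1.7 z 0.0886
/tmp/wrist5.npz [277 282  21   6 121] index yaw 133.6 tool z yaw 132.2 rel 1.5 z 0.0886
/tmp/wrist6.npz [277 282  22   6 113] index yaw 55.1 tool z yaw 51.7 rel 3.4 z 0.0872
/tmp/wrist7.npz [277 282  21   6 118] index yaw 26.2 tool z yaw 23.5 rel 2.7 z 0.0867
/tmp/wrist8.npz [276 270  22  10 118] index yaw 12.5 tool z yaw -2.9 rel 15.4 z 0.0864
```

The index heading at the stop is 12.5°, close to the jig's own x direction as it should be. A quarter turn back puts it at 102.5°. I correct the block by −1.6 mm and back off while following the thread up.

```bash
python3 -m pendant '[-1,0.02,-0.08,0,0,0,2, -1,0.04,-0.16,0.01,0,0,6, -1,0.04,-0.16,0.02,0,0,12, -1,0.04,-0.16,0.03,0,0,18, -1,0.04,-0.16,0.04,0,0,24, -1,0.04,-0.16,0.05,0,0,30, -1,0.04,-0.16,0.06,0,0,36, -1,0.04,-0.16,0.07,0,0,40]' 50
python3 - <<'E'
from h import *
s=st(); im,d=get_image("wrist");  np.savez("/tmp/wrist9.npz",im=im,d=d,p=s["position"],r=s["tcp_rot"]); cv2.imwrite("pics/wrist9.png",cv2.resize(im,(800,600),interpolation=cv2.INTER_CUBIC)[:,:,::-1])
gap("/tmp/wrist9.npz"); idx("/tmp/wrist9.npz")
E
```

```text
t: 9.22
position: [0.5866, -0.0431, 0.0838]
tcp_rot: [-0.51, 1.511, 0.513]
wrist_force: [-0.7, 2.4, 4.2]
grip_width: 0.443
t 9.22 pos [ 0.5866 -0.0431  0.0838] yaw_y 127.45 F [-0.73  2.44  4.21] M [ 0.36   0.071 -0.109] tilt [ 0.002 -0.   ] w 0.443 q6 -0.927
red [170 174  43  29 603] mean [ 0.538  -0.0554  0.0147] z 0.0127 0.0165
((540.2975463867188, -54.81105041503906), (26.636131286621094, 15.511634826660156), 13.737335205078125)
red along rect -0.1839 centroid -0.1838
yel [188 198  28  14 154] mean [ 0.5498 -0.0516  0.0327] z 0.0297 0.0373
ptr across 0.515 along -0.1831 z 0.0326
ptr across 0.5201 along -0.1832 z 0.0325
ptr across 0.5261 along -0.1829 z 0.0328
/tmp/wrist9.npz [276 271  22   9 118] index yaw 50.6 tool z yaw 37.5 rel 13.2 z 0.0871
```

View pics/wrist9.png

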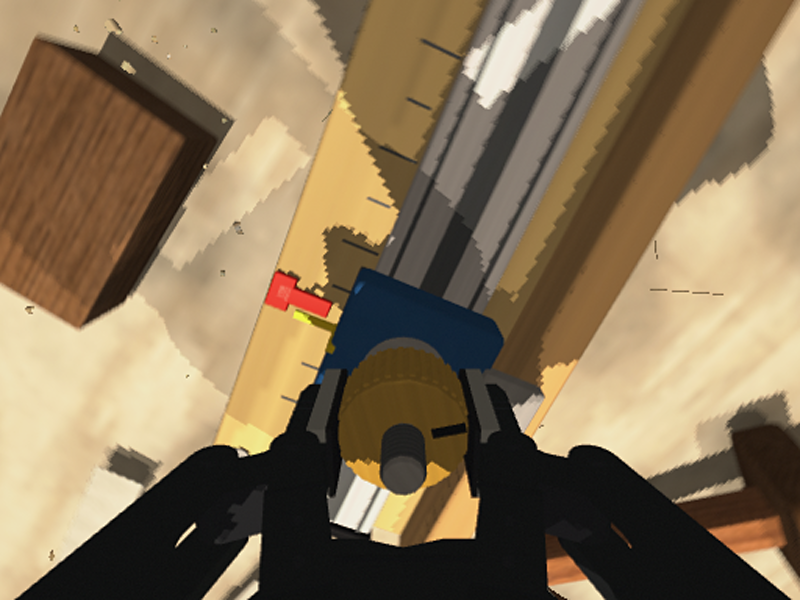

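```bash
python3 -m pendant '[-1,0.01,-0.04,0,0,0,3, -1,0.02,-0.07,0.01,0,0,9, -1,0.02,-0.07,0.02,0,0,15, -1,0.02,-0.07,0.03,0,0,21, -1,0.02,-0.07,0.04,0,0,27, -1,0.02,-0.07,0.05,0,0,33, -1,0.02,-0.07,0.06,0,0,38, -1,0.02,-0.07,0.07,0,0,40]' 50
python3 - <<'E'
from h import *
s=st(); im,d=get_image("wrist");  np.savez("/tmp/wrist10.npz",im=im,d=d,p=s["position"],r=s["tcp_rot"])
gap("/tmp/wrist10.npz"); idx("/tmp/wrist10.npz")
E
```

```text
t: 9.93
position: [0.5869, -0.0435, 0.0845]
tcp_rot: [-1.05, 1.303, 1.053]
wrist_force: [-0.8, 3.1, 4.1]
grip_width: 0.441
t 9.93 pos [ 0.5869 -0.0435  0.0845] yaw_y 167.82 F [-0.83  3.12  4.13] M [ 0.514  0.03  -0.078] tilt [0.002 0.   ] w 0.441 q6 -1.631
red [205 131  34  42 617] mean [ 0.5366 -0.0556  0.0147] z 0.0127 0.017
((540.1123657226562, -55.00579833984375), (26.107803344726562, 15.383358001708984), 13.83237361907959)
red along rect -0.184 centroid -0.1837
yel [221 162  18  29 164] mean [ 0.5501 -0.0522  0.0328] z 0.027 0.0377
ptr across 0.5149 along -0.1838 z 0.0328
ptr across 0.5203 along -0.1837 z 0.0326
ptr across 0.5264 along -0.1837 z 0.033
/tmp/wrist10.npz [276 271  23   9 120] index yaw 90.4 tool z yaw 77.8 rel 12.6 z 0.0878
```

```bash
python3 -m pendant '[-1,0,0,0,0,0,3, -1,0,0,0.01,0,0,7, -1,0,0,0.02,0,0,10, -1,0,0,0.02,0,0,11, -1,0,0,0.02,0,0,11, -1,0,0,0.02,0,0,11, -1,0,0,0.02,0,0,11, -1,0,0,0.02,0,0,11]' 50
python3 - <<'E'
from h import *
s=st(); im,d=get_image("wrist");  np.savez("/tmp/wrist11.npz",im=im,d=d,p=s["position"],r=s["tcp_rot"]); cv2.imwrite("pics/wrist11.png",cv2.resize(im,(800,600),interpolation=cv2.INTER_CUBIC)[:,:,::-1])
gap("/tmp/wrist11.npz"); idx("/tmp/wrist11.npz"); st()
im,d=get_image("top"); cv2.imwrite("pics/top11.png",cv2.resize(im[110:250,190:400],None,fx=3.8,fy=3.8,interpolation=cv2.INTER_CUBIC)[:,:,::-1])
im,d=get_image("scene"); cv2.imwrite("pics/scene11.png",cv2.resize(im[190:320,230:460],None,fx=3.4,fy=3.4,interpolation=cv2.INTER_CUBIC)[:,:,::-1])
E
```

```text
t: 10.65
position: [0.5869, -0.0434, 0.0847]
tcp_rot: [-1.192, 1.22, 1.195]
wrist_force: [-0.4, 3.0, 4.2]
grip_width: 0.442
t 10.65 pos [ 0.5869 -0.0434  0.0847] yaw_y 178.76 F [-0.41  3.03  4.17] M [0.432 0.069 0.02 ] tilt [0.002 0.   ] w 0.442 q6 -1.822
red [221 126  28  43 603] mean [ 0.5359 -0.0557  0.0147] z 0.0126 0.0169
((539.8278198242188, -55.02513885498047), (26.281147003173828, 15.431461334228516), 13.549123764038086)
red along rect -0.184 centroid -0.1837
yel [235 157  13  30 158] mean [ 0.5504 -0.0522  0.0329] z 0.03 0.0369
ptr across 0.5151 along -0.1837 z 0.0327
ptr across 0.5207 along -0.1838 z 0.0328
ptr across 0.5267 along -0.1837 z 0.0332
/tmp/wrist11.npz [276 271  23   9 119] index yaw 101.4 tool z yaw 88.8 rel 12.7 z 0.088
t 10.7 pos [ 0.5869 -0.0434  0.0847] yaw_y 178.77 F [-1.03  2.66  3.25] M [ 0.46   0.051 -0.054] tilt [0.002 0.   ] w 0.44 q6 -1.822
```

View pics/wrist11.png

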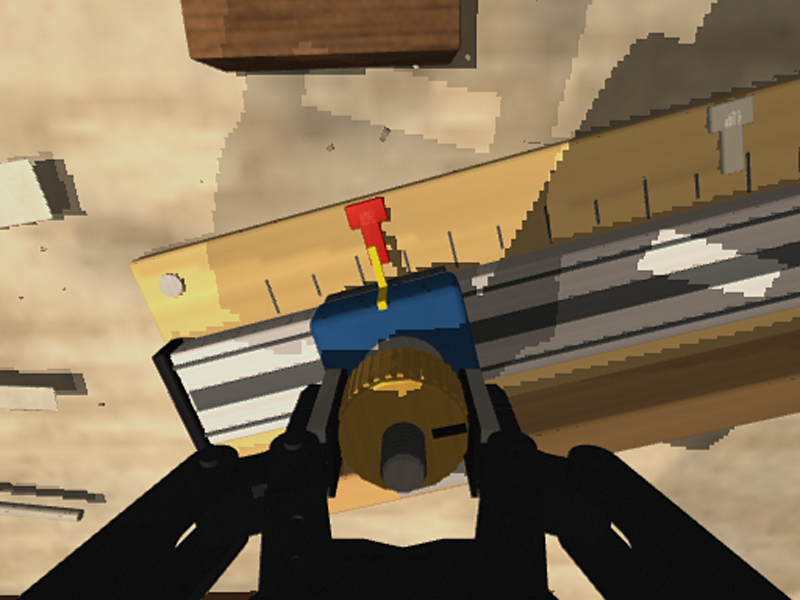

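View pics/scene11.png

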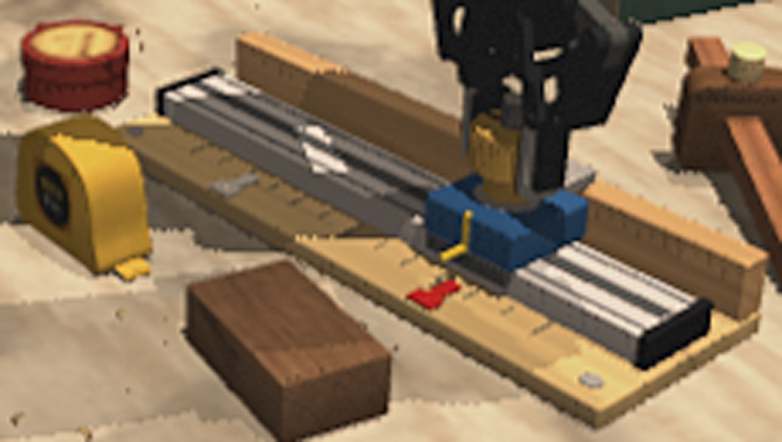

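The wrist view shows the pointer tip at (374,248) in line with the red T's stem (375,230). The scene view shows the tape, tin and offcut where they were. One cross-check from the scene camera before handing in.

```bash
python3 - <<'E'
from h import *
im,d=get_image("scene"); c,M=cam("scene"); P=cloud(c,M,d); hsv=cv2.cvtColor(im,cv2.COLOR_RGB2HSV); H,S,V=[hsv[...,i].astype(int) for i in range(3)]
near=np.hypot(P[...,0]-.545,P[...,1]+.055)<.035
red=near&((H<6)|(H>174))&(S>150)&(P[...,2]<.028)
yel=near&(H>22)&(H<34)&(S>150)&(P[...,2]<.042)&(P[...,2]>.02)
for n,m in(("red",red),("yel",yel)):
    q=P[m]; print(n,m.sum(),q.mean(0).round(4),"along",(q[:,:2]@E_).mean().round(4))
d0=np.load("/tmp/scene0.npz"); P0=cloud(c,M,d0["d"]); 
diff=cv2.absdiff(im,d0["im"]).max(2)
for n,(x0,x1,y0,y1) in dict(tin=(235,270,195,222),tape=(233,275,225,272),offcut=(284,345,265,320)).items(): print(n,"depth diff median/95% mm",(1000*np.percentile(abs(d[y0:y1,x0:x1]-d0["d"][y0:y1,x0:x1]),[50,95])).round(1))
st()
E
```

```text
red 62 [ 0.5365 -0.0574  0.0156] along -0.1855
yel 3 [ 0.5579 -0.0508  0.0386] along -0.1843
tin depth diff median/95% mm [1.8 5.1]
tape depth diff median/95% mm [1.4 4.3]
offcut depth diff median/95% mm [1.2 3.6]
t 10.85 pos [ 0.5869 -0.0434  0.0847] yaw_y 178.79 F [-1.59  3.27  3.81] M [0.499 0.02  0.01 ] tilt [0.002 0.   ] w 0.441 q6 -1.822
```

```bash
python3 -c "
from plant import robot
print(robot.hand_in())"
```

```text
the job is handed in; nothing more can be done
None
```

The job is handed in at t ≈ 10.9 s: the pointer stands on the red mark, and the nut is bottomed, backed off about a quarter turn and still held at 50 N.

- **Slide:** I gripped the nut and slid the block about 60 mm to the red mark. The last wrist view put the pointer within 0.3 mm of the mark's centre. The scene camera put it about 1.2 mm off, but from only 3 pointer pixels. While I screwed the nut down the block drifted up to 1.8 mm, because the grip was about 2 mm off the nut's axis. I nudged it back each time.
- **Bottoming:** The stop came after about 120° of clockwise turning. The moment rose to 1.3 N m and the fingers slipped about 13° on the nut.
- **Back-off:** The index line shows 89° and the tool yaw shows 92°. The two differ by about 3°, and a quarter turn lies between them.
- **Other objects:** The tape, tin and offcut show no movement in the scene view. Depth changes there were only a few mm, about what I would expect from noise.

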